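Load the night caddy without tipping it

ROBOT

A 7-joint arm with a two-finger parallel gripper is mounted at the origin on the work surface. World frame = base frame: x ahead of the robot, y to its left, z up, the work surface at z = 0. Lengths are in m, angles in rad, forces in N, time in s.
With the tool pointing down it reaches from about 0.4 to 0.9 m from the base axis. Payload 5.5 kg.
Tool frame: the origin (TCP) lies midway between the tips of the shut fingers; the grasp point (between the pads) lies 19 mm behind it (manip.grip_depth is the distance from the TCP to the grasp point, in m); z points along the fingers, x is the direction in which the jaws open and shut, and the axes are right-handed (so a half turn about z gives the same grasp; the last joint's range is limited). The gripper opens to 92 mm and grips with 3 to 60 N. Pads are 19 mm wide; open, the fingers measure 130 mm over their backs; the gripper's body (75 mm by 190 mm) begins 47 mm behind the grasp point.
Start: joints at [1.491, 0.501, -0.427, 1.55, 0.221, 1.138, -0.21], TCP at [0.219, -0.612, 0.206] pointing down, gripper open.
Joint ranges: [-2.88, 2.88], [-0.31, 2.03], [-1.54, 1.56], [0.2, 2.42], [-1.41, 4.55], [0.19, 2.02], [-2.57, 2.57]. Speed limits (rad/s): [2.57, 2.57, 3.14, 3.14, 3.14, 3.14, 3.14].

INTERFACE

Orientations are given as a unit quaternion [x, y, z, w].
In Python, from bench import manip, effector, viewer gives the robot as it stands. Calls block until the motion is done:
- manip.move_pose(position, orientation): joint-space move of the TCP to a pose.
- manip.servo_line(position, ori=None, vel=0.15): straight line of the TCP; ori=None keeps the orientation; vel is the mean speed in m/s.
- manip.movej(angles): joint-space move.
- effector.open_jaws() and effector.close(f_grip=None): open the fingers fully, or close them until they stop; f_grip is the grip in N (None keeps the last).
- manip.sleep(seconds).
- manip.solve_ik(position, orientation): joint angles nearest the present ones, or None.
- viewer.get_image(name): name is "side" or "top"; returns the picture (420x560x3 uint8, red, green, blue); there is no depth.
- viewer.get_calibration(name): a dict with "vfov" (degrees; the focal length in pixels is half the picture's height over the tangent of half this angle, whatever the lens; pixels are square), "cx", "cy" (the principal point, pixels), "eye" and "attitude" of the camera in the world. Camera axes: x right, y down, z forward; pixel columns grow to the right and rows downward; lengths in m; the calibration is good to about 2 mm. A picture is of the moment at which its call begins. get_calibration takes no time and is no camera call.
A pose or a line that the arm cannot do raises manip.PlanningError and nothing moves.
- manip.hand_in(): hands the job in, once; it reports no verdict.
Readings, each from a call of its own:
- manip.current_clock(): time.
- manip.current_q(): joint angles.
- manip.current_joint_velocities(): joint speeds.
- manip.current_tau(): joint torques, N m.
- manip.current_tool_pos(): TCP position.
- manip.current_tcp_rot(): TCP orientation.
- manip.current_force(): force on the tool from outside, world axes, zero at the start.
- manip.current_wrist_torque(): the same for the moment, N m.
- manip.current_finger_gap(): finger opening in m.
Only numpy, scipy, OpenCV 4.12 (cv2) and the standard library are available. Lean on these libraries where they do the work, as an engineer would, in place of code of your own. Each camera call takes 0.05 s, during which the arm holds its last target.

TASK

Move the three glass jars from the slanted drying rack into the light plastic caddy, all standing upright in one row along its centre line: the tall heavy jar in the middle and a short jar at each end, close to the end wall with a clear gap to the tall one. The caddy stands on a narrow foot, so load it in an order that keeps it balanced: it must at no time tip or slide away. Set the glass down gently, and leave the lotion bottle, the pacifier case and the tongs alone.

Things in the scene. Friction and masses are not known exactly. Their poses are not given: they have to be found in the camera images.
- rack: Fixed wood drying rack, 100 (x) x 278 (y) mm, up to 66 mm high. Origin: centre of its underside; -x faces roughly the robot. Cradles at y = -90, 0, +90 mm hold one jar each, in any order, leaning 30 degrees from vertical, top towards rack -x, underside centre at x = 0, z = 36 mm. Two rails under the front side hold a jar's lowest 46 mm; above that it is free. Draw jars out along their own axis.
- tall_jar: Clear glass jar with wooden sticks inside and a plain metal twist cap, a straight cylinder 54 mm in diameter and 115 mm high, about 0.30 kg (0.27 to 0.33). The top 18 mm is the cap, same diameter. Origin: centre of its underside; its z runs along its axis to the cap.
- short_jar_a: Short clear glass jar with a mint pacifier inside and a metal twist cap, a straight cylinder 54 mm in diameter and 90 mm high, about 0.13 kg (0.12 to 0.15). The top 18 mm is the cap, same diameter. Origin: centre of its underside; z along its axis to the cap.
- short_jar_b: The other short jar, the same as short_jar_a; the two are interchangeable.
- caddy: Loose light grey open box, 0.14-0.18 kg, 110 (x) x 236 mm (y, long side), inside 102 x 228; rim 70 mm and inner floor 34 mm above the dresser. Stands only on a central foot 90 (x) x 60 (y) x 30 mm high: a short jar alone at an end tips it, but not once the tall jar stands in the middle. Origin: centre of the foot's underside, z up.
- lotion: Bystander: white lotion bottle standing between rack and caddy, 54 mm in diameter, 150 mm high. Origin: centre of its underside.
- pacifier_case: Bystander: clear pacifier case with a snap lid, 75 x 62 x 42 mm, on the dresser in front of the robot. Origin: centre of its underside.
- tongs: Bystander: steel tongs 175 mm long lying in the grey tray (fixed 150 x 270 mm, 22 mm high, at the far side, with pacifiers and a bear clip in it). Origin: on the surface beneath their middle.
There are look-alikes about, which are no part of the job. What is shaped like the short_jar_a but purple is not meant.

How it is judged:
By the outcome, as a careful person would: the job done as asked, in the order asked, and still so for the second after the job is handed in, with the robot touching nothing.
It also fails if it takes over 72 s, if anything falls off the work surface, if the arm or the gripper's body presses on something with over 40 N, if the wrist force passes 120 N, or if a joint passes its speed limit or range.

## Working session

There is one attempt and no reset: what is moved stays moved. The work goes in short steps, each a Python script; the robot and the scene stay as the last script left them, time stands still between calls to the robot, and variables do not carry over. Pictures are saved under pics/ and viewed, and the job is handed in when it is done.

```bash
ls; mkdir -p pics
python3 - <<'E'
from bench import manip, effector, viewer
import cv2
for n in ("side","top"):
    c=viewer.get_calibration(n); print(n,c)
    cv2.imwrite(f"pics/{n}0.png",viewer.get_image(n)[:,:,::-1])
print(manip.current_clock(),manip.current_q(),manip.current_tool_pos(),manip.current_tcp_rot(),manip.grip_depth)
E
```

```text
pics
side {'vfov': 55.18775965464015, 'cx': 281.4467338250721, 'cy': 208.19197271099947, 'eye': array([ 0.43469241, -0.81999198,  0.59905021]), 'attitude': array([ 0.88101626, -0.06110515,  0.04143686, -0.46728953])}
top {'vfov': 45.12427953614932, 'cx': 275.8408925394771, 'cy': 208.1975905169927, 'eye': array([ 0.45485184, -0.01076576,  1.32121308]), 'attitude': array([ 0.71109446, -0.70134739,  0.03407056, -0.03599582])}
0.1 [ 1.49117766  0.50177033 -0.42679699  1.55132823  0.22081205  1.13833964
 -0.21025961] [ 0.21821782 -0.61155827  0.20517818] [ 8.17379480e-01 -5.76098937e-01 -7.18816952e-04 -5.33284786e-04] 0.0188
```

View pics/side0.png

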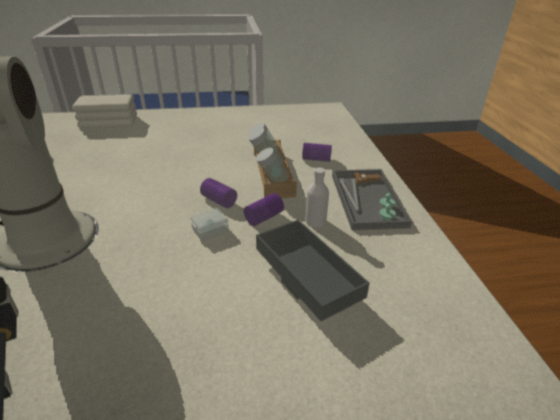

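View pics/top0.png

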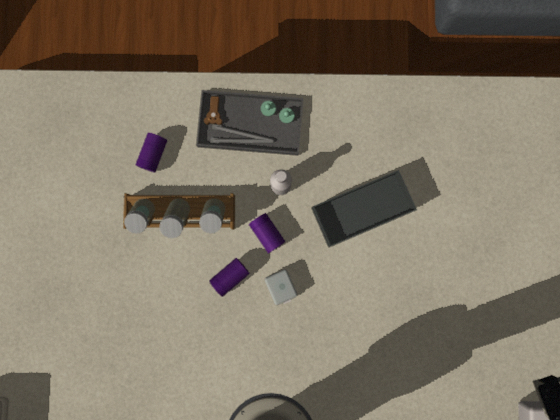

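```bash
cat > h.py <<'E'
import numpy as np, cv2
from scipy.spatial.transform import Rotation as R
from bench import manip, effector, viewer
class Cam:
    def __init__(s,n):
        c=viewer.get_calibration(n); s.f=210/np.tan(np.radians(c['vfov'])/2); s.cx,s.cy=c['cx'],c['cy']
        s.e=np.array(c['eye']); s.R=R.from_quat(c['attitude']).as_matrix()
    def ray(s,u,v):
        d=s.R@np.array([(u-s.cx)/s.f,(v-s.cy)/s.f,1]); return d/np.linalg.norm(d)
    def onz(s,u,v,z):
        d=s.ray(u,v); return s.e+d*(z-s.e[2])/d[2]
    def proj(s,p):
        q=s.R.T@(np.asarray(p,float)-s.e); return np.array([s.cx+s.f*q[0]/q[2],s.cy+s.f*q[1]/q[2]])
def tri(c1,p1,c2,p2):
    d1,d2=c1.ray(*p1),c2.ray(*p2)
    t=np.linalg.lstsq(np.c_[d1,-d2],c2.e-c1.e,rcond=None)[0]
    a,b=c1.e+t[0]*d1,c2.e+t[1]*d2
    return (a+b)/2,np.linalg.norm(a-b)
def crop(n,x0,y0,x1,y1,k,fn,img=None):
    if img is None: img=viewer.get_image(n)[:,:,::-1]
    cv2.imwrite(fn,cv2.resize(img[y0:y1,x0:x1],None,fx=k,fy=k,interpolation=cv2.INTER_CUBIC))
E
python3 - <<'E'
from h import *
T,S=Cam('top'),Cam('side')
print('base',T.proj([0,0,0]),S.proj([0,0,0]))
print('tcp',T.proj(manip.current_tool_pos()),S.proj(manip.current_tool_pos()))
t=cv2.imread('pics/top0.png');s=cv2.imread('pics/side0.png')
crop(0,110,180,250,250,5,'pics/t_rack.png',t)
crop(0,300,160,430,260,6,'pics/t_cad.png',t)
crop(0,190,110,350,240,5,'pics/s_rack.png',s)
crop(0,245,210,375,320,6,'pics/s_cad.png',s)
E
```

```text
base [270.10983953 440.34711525] [ 44.75537727 238.00903031]
tcp [555.18704113 373.14058218] [  3.66527048 457.72043341]
```

View pics/t_rack.png

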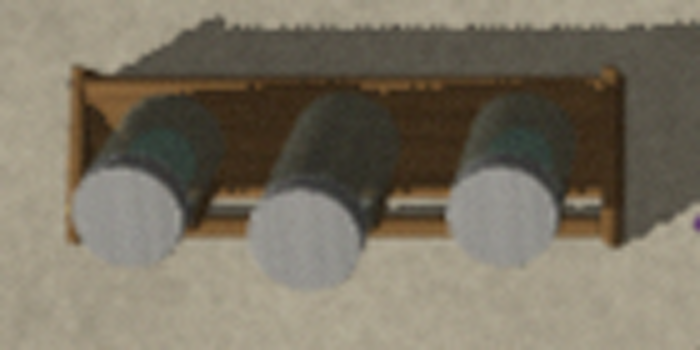

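View pics/t_cad.png

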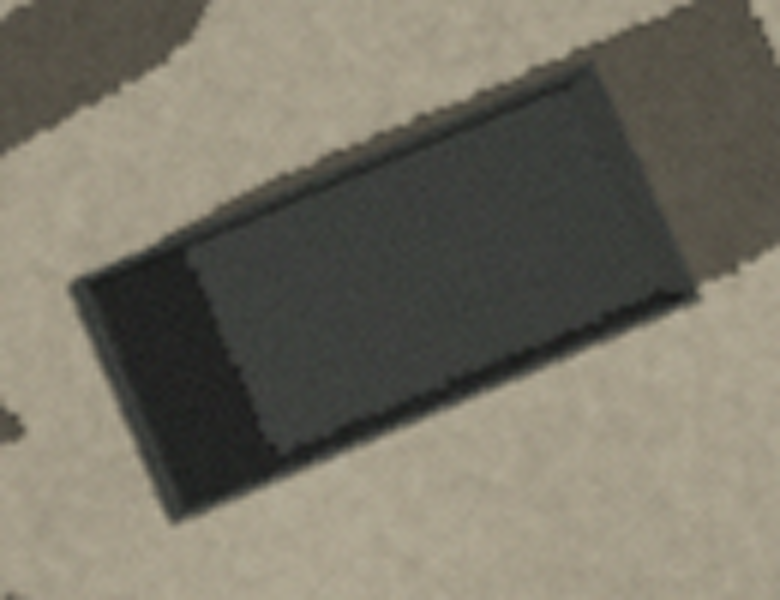

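View pics/s_rack.png

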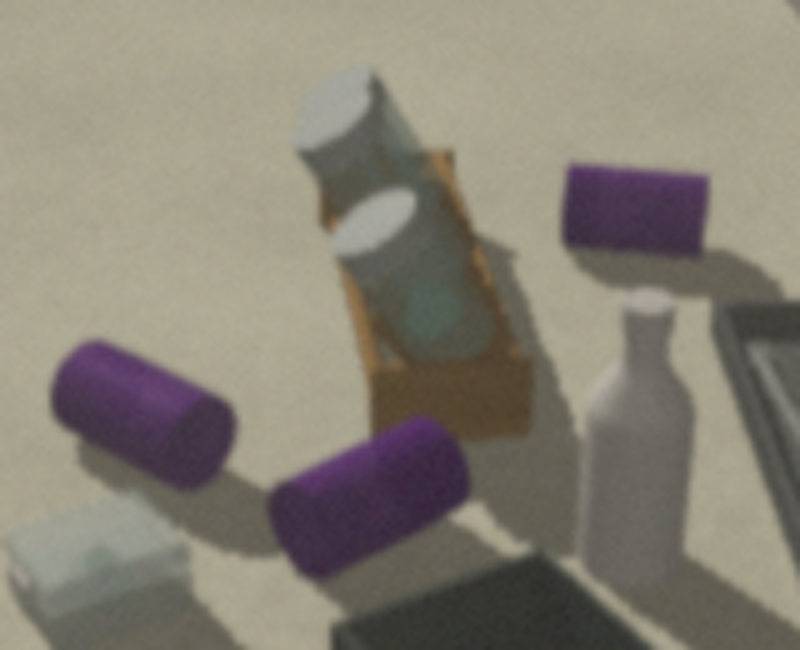

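View pics/s_cad.png

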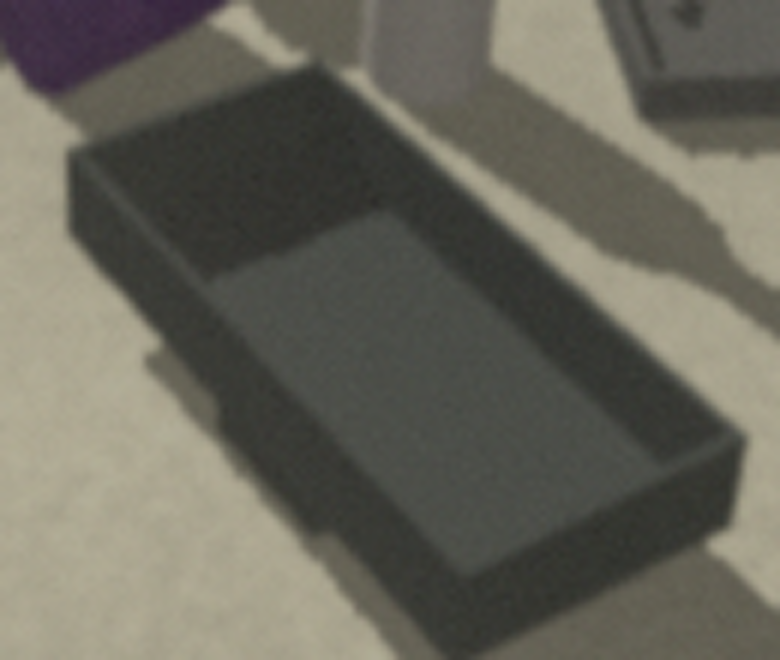

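Run:
```python
from h import *
T,S=Cam('top'),Cam('side')
t=cv2.imread('pics/top0.png');s=cv2.imread('pics/side0.png')
def blobs(img,m,box,amin):
    x0,y0,x1,y1=box; mm=np.zeros_like(m); mm[y0:y1,x0:x1]=m[y0:y1,x0:x1]
    n,l,st,c=cv2.connectedComponentsWithStats(mm.astype(np.uint8)*255,connectivity=4)
    out=[]
    for i in range(1,n):
        if st[i,4]>=amin:
            cs,_=cv2.findContours((l==i).astype(np.uint8),0,cv2.CHAIN_APPROX_NONE); out.append((c[i],st[i],max(cs,key=len)))
    return out
hsv=cv2.cvtColor(t,cv2.COLOR_BGR2HSV)
print(t[223,135],t[228,171],t[240,160])
capm=(hsv[...,1]<25)&(hsv[...,2]>115)
P={}
for c,st,ct in blobs(t,capm,(115,190,245,245),40):
    e=cv2.fitEllipse(ct); print('cap',c.round(2),st,e)
    for z in (.114,.1356): print('   ',z,T.onz(*c,z).round(4))
hs=cv2.cvtColor(s,cv2.COLOR_BGR2HSV); print(hs[131,258],hs[154,265])
capm=(hs[...,1]<25)&(hs[...,2]>140)
for c,st,ct in blobs(s,capm,(240,115,285,170),40): print('scap',c.round(2),st,cv2.fitEllipse(ct))
# caddy rim corners (from crops)
tc=np.array([(75,285),(175,522),(695,297),(593,65)])
sc=np.array([(72,152),(465,578),(744,437),(318,65)])
tp=(tc+.5)/6-.5+[300,160]; 
for q in tp: print('cad top',q.round(1),T.onz(*q,.07).round(4))
w=[]
sp=(sc+.5)/6-.5+[245,210]
order=[(75,285),(175,522),(695,297),(593,65)]
# correspond: top TL(far +x,+y) <-> side back(318,65); top BL(-x,+y) <-> side left; BR <-> side front; TR <-> side right
for a,b in zip(tp,sp[[3,0,1,2]]):
    print('tri',[x.round(4) for x in tri(T,a,S,b)], 'side onz',S.onz(*b,.07).round(4))
print('lotion top cap',T.onz(280,177,.150),'case',T.onz(281,287,.042))
for u,v in [(267,233),(229,277),(151,152)]: print('purple',T.onz(u,v,.04).round(3))
for u,v in [(125,195),(234,193),(125,228),(235,228)]: print('rack',T.onz(u,v,.06).round(3))
```

```text
[143 149 149] [140 146 149] [143 164 170]
cap [134.91 222.99] [125 214  21  19 328] ((134.91200256347656, 222.9966583251953), (18.026470184326172, 21.21508026123047), 117.31826782226562)
    0.114 [0.5347 0.3303 0.114 ]
    0.1356 [0.5332 0.3242 0.1356]
cap [209.93 222.87] [199 214  22  19 328] ((209.92855834960938, 222.88336181640625), (18.41219711303711, 20.7954158782959), 106.9045639038086)
    0.114 [0.5374 0.1506 0.114 ]
    0.1356 [0.536  0.1478 0.1356]
cap [170.24 227.5 ] [160 218  22  20 348] ((170.24778747558594, 227.5052032470703), (18.517581939697266, 21.9986572265625), 113.11039733886719)
    0.114 [0.525  0.2453 0.114 ]
    0.1356 [0.5238 0.2407 0.1356]
[ 30  15 167] [ 30  15 168]
scap [256.08 130.79] [248 123  17  17 165] ((256.0995178222656, 130.79893493652344), (9.73713207244873, 19.336830139160156), 43.88927459716797)
scap [264.29 153.95] [256 148  17  13 126] ((264.3186340332031, 153.93234252929688), (7.66852331161499, 18.054088592529297), 55.958709716796875)
cad top [312.1 207.1] [ 0.5833 -0.0966  0.07  ]
cad top [328.8 246.6] [ 0.4858 -0.1384  0.07  ]
cad top [415.4 209.1] [ 0.5818 -0.3535  0.07  ]
cad top [398.4 170.4] [ 0.6786 -0.3122  0.07  ]
tri [array([ 0.5853, -0.097 ,  0.0679]), np.float64(0.0036)] side onz [ 0.5865 -0.0998  0.07  ]
tri [array([ 0.488 , -0.1387,  0.0682]), np.float64(0.0043)] side onz [ 0.4899 -0.1411  0.07  ]
tri [array([ 0.5827, -0.3538,  0.0692]), np.float64(0.0016)] side onz [ 0.5833 -0.3546  0.07  ]
tri [array([ 0.6796, -0.3121,  0.0722]), np.float64(0.0029)] side onz [ 0.6822 -0.31    0.07  ]
lotion top cap [ 0.64489483 -0.01548411  0.15      ] case [ 0.38390939 -0.02206925  0.042     ]
purple [0.519 0.015 0.04 ]
purple [0.407 0.109 0.04 ]
purple [0.723 0.317 0.04 ]
rack [0.608 0.373 0.06 ]
rack [0.617 0.099 0.06 ]
rack [0.525 0.37  0.06 ]
rack [0.529 0.095 0.06 ]
```

```bash
cat >> h.py <<'E'
RY=np.radians(0.86); th=np.radians(30)
RX=np.array([np.cos(RY),np.sin(RY),0]); RYv=np.array([-np.sin(RY),np.cos(RY),0]); Z=np.array([0,0,1.])
RC=np.array([0.53605,0.24045,0])+RX*0.045
AX=-RX*np.sin(th)+Z*np.cos(th)
CC=np.array([0.583,-0.2253,0]); CYAW=np.radians(23.95)
CX=np.array([np.cos(CYAW),np.sin(CYAW),0]); CY=np.array([-np.sin(CYAW),np.cos(CYAW),0])
def quat(x,z):
    return R.from_matrix(np.c_[x,np.cross(z,x),z]).as_quat()
SG=1
def rackpose(k,h,back=0):   # k=-1,0,1
    U=RC+RYv*0.09*k+Z*0.036
    return U+AX*(h+back), quat(SG*(RX*np.cos(th)+Z*np.sin(th)),-AX)
def cadpose(yo,h,lift=0,cc=CC):
    return cc+CY*yo+Z*(0.034+h+lift), quat(SG*CX,-Z)
E
python3 - <<'E'
import h; from h import *
T,S=Cam('top'),Cam('side')
for a,b,e in [((170.24,227.5),(256.08,130.79),RC-RX*.0575+Z*.1356),((209.93,222.87),(264.29,153.95),RC-RYv*.09-RX*.045+Z*.114)]:
    p,g=tri(T,a,S,b); print(p.round(4),round(g,4),'exp',e.round(4))
for sg in (1,-1):
    h.SG=sg
    for nm,(p,q) in dict(R0=rackpose(0,.06),R0b=rackpose(0,.06,.1),Rm=rackpose(-1,.052),Rp=rackpose(1,.052),Rpb=rackpose(1,.052,.1),C0=cadpose(0,.06),C0l=cadpose(0,.06,.17),Cp=cadpose(.083,.052),Cm=cadpose(-.083,.052)).items():
        s=manip.solve_ik(p,q); print(sg,nm,p.round(3),None if s is None else np.round(s,2))
E
```

```text
[0.5248 0.2388 0.1445] 0.0031 exp [0.5236 0.2403 0.1356]
[0.5384 0.1504 0.115 ] 0.0022 exp [0.5374 0.1505 0.114 ]
1 R0 [0.551 0.241 0.088] [-0.09  0.44 -0.65  2.2   1.4   0.56 -1.85]
1 R0b [0.501 0.24  0.175] [ 0.26  0.27 -1.08  2.23  1.09  0.67 -1.6 ]
1 Rm [0.556 0.151 0.081] [ 0.6   0.78 -1.3   2.28  1.68  0.92 -1.77]
1 Rp [0.554 0.331 0.081] [ 0.17  0.95 -1.3   2.06  1.65  1.21 -1.91]
1 Rpb [0.504 0.33  0.168] [ 0.04  0.45 -1.08  2.1   1.2   0.88 -1.77]
1 C0 [ 0.583 -0.225  0.094] [ 0.93  0.72 -0.86  1.7   0.62  1.03  0.27]
1 C0l [ 0.583 -0.225  0.264] [ 1.02  0.57 -1.03  1.54  0.5   1.32  0.36]
1 Cp [ 0.549 -0.149  0.086] [ 0.92  0.68 -0.95  1.84  0.67  0.98  0.1 ]
1 Cm [ 0.617 -0.301  0.086] [ 0.9   0.78 -0.75  1.53  0.58  1.06  0.42]
-1 R0 [0.551 0.241 0.088] [ 0.25  0.63 -1.08  2.19  1.54  0.83  1.27]
-1 R0b [0.501 0.24  0.175] [ 0.41  0.38 -1.29  2.23  1.2   0.78  1.48]
-1 Rm [0.556 0.151 0.081] [ 0.12  0.4  -0.65  2.29  1.54  0.44  1.3 ]
-1 Rp [0.554 0.331 0.081] [ 0.05  0.75 -1.09  2.06  1.53  0.98  1.22]
-1 Rpb [0.504 0.33  0.168] [ 0.17  0.6  -1.3   2.1   1.32  1.04  1.31]
-1 C0 [ 0.583 -0.225  0.094] [ 0.53  0.56 -0.27  1.71  0.18  0.89 -2.54]
-1 C0l [ 0.583 -0.225  0.264] [ 0.62  0.4  -0.4   1.55  0.16  1.22 -2.53]
-1 Cp [ 0.549 -0.149  0.086] [-0.3   0.56  0.68  1.88 -0.46  0.86 -2.11]
-1 Cm [ 0.617 -0.301  0.086] [ 0.56  0.66 -0.21  1.55  0.16  0.95 -2.42]
```

Run:
```python
from h import *
S=Cam('side');T=Cam('top')
s=cv2.imread('pics/side0.png')
k=8;x0,y0=235,110
im=cv2.resize(s[y0:y0+75,x0:x0+90],None,fx=k,fy=k,interpolation=cv2.INTER_CUBIC)
def ring(c,r=.027):
    b=np.cross(AX,RYv)
    return [S.proj(c+r*(np.cos(t)*RYv+np.sin(t)*b)) for t in np.linspace(0,6.283,40)]
for c in (RC-RX*.0575+Z*.1356,RC-RYv*.09-RX*.045+Z*.114,RC+RYv*.09-RX*.045+Z*.114):
    print(S.proj(c))
    for q in ring(c):
        u=((q-[x0,y0]+.5)*k-.5).astype(int); cv2.circle(im,tuple(int(v) for v in u),2,(0,0,255),-1)
cv2.imwrite('pics/ring.png',im)
```

```text
[255.08805162 133.56373997]
[263.50049206 154.33570184]
[256.14027024 128.0661705 ]
```

View pics/ring.png

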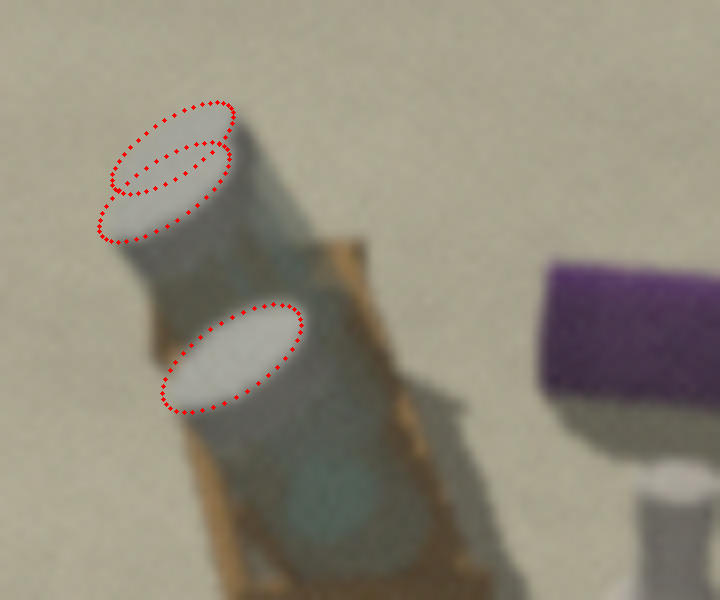

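Candidates: tall jar at top px (170,227) with the taller cap projecting furthest; short jars at (135,223) and (210,223), mint content visible. The purple look-alikes at (267,233), (229,277), (151,152) and the lotion at (280,182) are excluded. The ring overlay shows that all three predicted caps fit in the side view (the tall one's triangulated z error came from two caps merging in the mask).

Run:
```python
from h import *
p=manip.current_tool_pos()
manip.servo_line([p[0]+.05,p[1]+.05,.36],vel=.3)
P,q=rackpose(0,.06,.14)
manip.move_pose(P+[0,0,.1],q)
print(manip.current_clock(),np.round(manip.current_q(),2))
manip.servo_line(rackpose(0,.06,.10)[0],ori=q,vel=.25)
cv2.imwrite('pics/t1.png',viewer.get_image('top')[:,:,::-1]); cv2.imwrite('pics/s1.png',viewer.get_image('side')[:,:,::-1])
print(manip.current_clock(),np.round(manip.current_q(),2),manip.current_tool_pos(),manip.current_force())
crop(0,100,100,400,300,2.6,'pics/t1c.png',cv2.imread('pics/t1.png'))
crop(0,150,60,400,250,3,'pics/s1c.png',cv2.imread('pics/s1.png'))
```

```text
3.7167 [ 0.57 -0.19 -1.17  2.1   0.19  0.69 -0.74]Traceback (most recent call last):
  File "<stdin>", line 7, in <module>
bench.PlanningError: the arm cannot follow that straight line within its joint ranges
```

Run:
```python
import h; from h import *
for sg in (1,-1):
    h.SG=sg
    for nm,(p,q) in dict(R0=rackpose(0,.06),R05=rackpose(0,.06,.05),R0b=rackpose(0,.06,.1),R14=rackpose(0,.06,.14),C0=cadpose(0,.06),C0l=cadpose(0,.06,.17)).items():
        s=manip.solve_ik(p,q); print(sg,nm,p.round(3),None if s is None else np.round(s,2))
```

```text
1 R0 [0.551 0.241 0.088] [-0.47  0.37 -0.21  2.21  1.27  0.39 -1.79]
1 R05 [0.526 0.24  0.131] [-0.3   0.27 -0.43  2.23  1.11  0.48 -1.64]
1 R0b [0.501 0.24  0.175] [ 0.19  0.24 -1.    2.23  1.06  0.64 -1.57]
1 R14 [0.481 0.24  0.209] [ 0.6   0.36 -1.52  2.22  1.11  0.85 -1.6 ]
1 C0 [ 0.583 -0.225  0.094] [ 0.48  0.56 -0.21  1.71  0.14  0.89  0.63]
1 C0l [ 0.583 -0.225  0.264] [ 0.39  0.38 -0.09  1.56  0.03  1.21  0.72]
-1 R0 [0.551 0.241 0.088] [ 0.25  0.63 -1.08  2.19  1.54  0.83  1.27]
-1 R05 [0.526 0.24  0.131] [ 0.38  0.61 -1.3   2.21  1.44  0.92  1.34]
-1 R0b [0.501 0.24  0.175] [ 0.41  0.38 -1.29  2.23  1.2   0.78  1.48]
-1 R14 [0.481 0.24  0.209] [ 0.6   0.37 -1.53  2.22  1.12  0.86  1.54]
-1 C0 [ 0.583 -0.225  0.094] [ 0.15  0.55  0.24  1.73 -0.16  0.88 -2.27]
-1 C0l [ 0.583 -0.225  0.264] [ 0.15  0.38  0.24  1.57 -0.09  1.2  -2.32]
```

Run:
```python
from h import *
P,q=rackpose(0,.06,.10)
manip.move_pose(P,q)
cv2.imwrite('pics/t1.png',viewer.get_image('top')[:,:,::-1]); cv2.imwrite('pics/s1.png',viewer.get_image('side')[:,:,::-1])
print(manip.current_clock(),np.round(manip.current_q(),2),manip.current_tool_pos(),P,manip.current_force())
for b in (.0,.05): print(manip.solve_ik(*rackpose(0,.06,b)).round(2))
crop(0,100,100,400,300,2.6,'pics/t1c.png',cv2.imread('pics/t1.png'))
crop(0,150,60,400,250,3,'pics/s1c.png',cv2.imread('pics/s1.png'))
```

```text
4.6583 [ 0.2   0.24 -1.    2.23  1.05  0.64 -1.57] [0.50209578 0.2399363  0.17600765] [0.50105394 0.23992468 0.17456406] [ 0.21398508 -0.18318754 -0.17989203]
[ 0.03  0.49 -0.8   2.2   1.45  0.63 -1.87]
[ 0.11  0.37 -0.9   2.22  1.27  0.64 -1.74]
```

View pics/s1c.png

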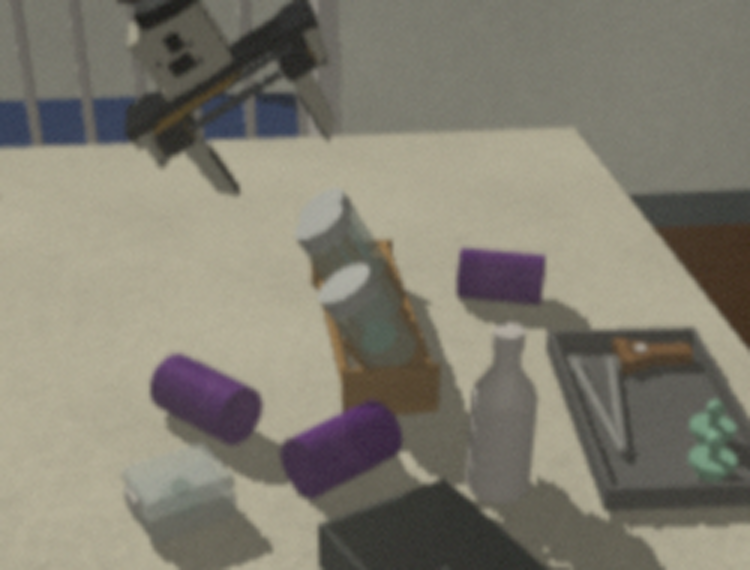

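View pics/t1c.png

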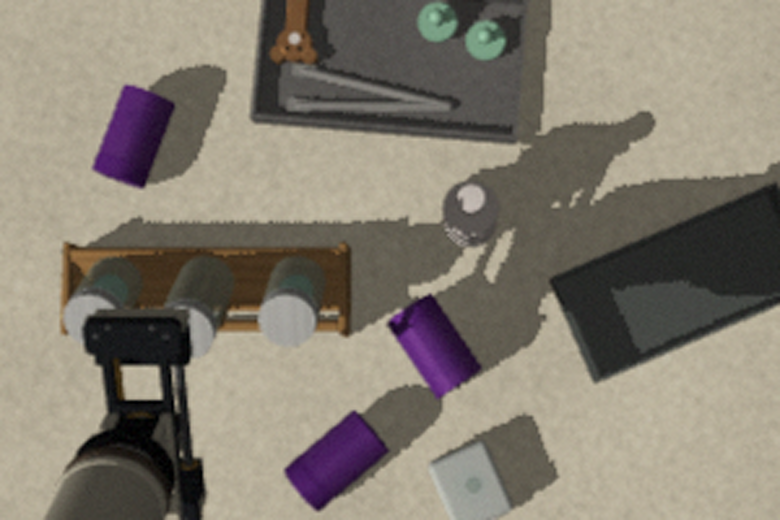

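The gripper is lined up above the tall jar: body at crop (140,335), as projected. Next I close in and grip.

Run:
```python
from h import *
P,q=rackpose(0,.06,0)
manip.servo_line(rackpose(0,.06,.03)[0],ori=q,vel=.2)
manip.servo_line(P,ori=q,vel=.08)
print(manip.current_clock(),np.round(manip.current_q(),2),(manip.current_tool_pos()-P).round(4),manip.current_force().round(2))
cv2.imwrite('pics/s2.png',viewer.get_image('side')[:,:,::-1])
effector.close(25)
print(manip.current_clock(),manip.current_finger_gap(),(manip.current_tool_pos()-P).round(4),manip.current_force().round(2))
cv2.imwrite('pics/s3.png',viewer.get_image('side')[:,:,::-1])
crop(0,200,90,320,190,6,'pics/s3c.png',cv2.imread('pics/s3.png'))
for b in (.04,.07,.1):
    s=manip.solve_ik(*rackpose(0,.06,b)); print(s if s is None else s.round(2))
for lift in (.0,.13,.17):
    s=manip.solve_ik(*cadpose(0,.06,lift)); print(s if s is None else s.round(2))
```

```text
5.6833 [ 0.05  0.49 -0.82  2.2   1.45  0.65 -1.87] [0.     0.0004 0.001 ] [-0.72  0.59 -0.38]
6.425 0.053424304331933535 [-0.0001  0.     -0.0001] [-1.37 -0.37  0.26]
[ 0.09  0.4  -0.88  2.22  1.31  0.64 -1.76]
[ 0.13  0.32 -0.93  2.23  1.19  0.64 -1.67]
[ 0.18  0.24 -0.98  2.23  1.05  0.63 -1.57]
[ 1.06  0.85 -1.11  1.69  0.83  1.14  0.13]
[ 1.08  0.67 -1.13  1.58  0.62  1.29  0.27]
[ 1.06  0.6  -1.1   1.54  0.55  1.34  0.32]
```

View pics/s3c.png

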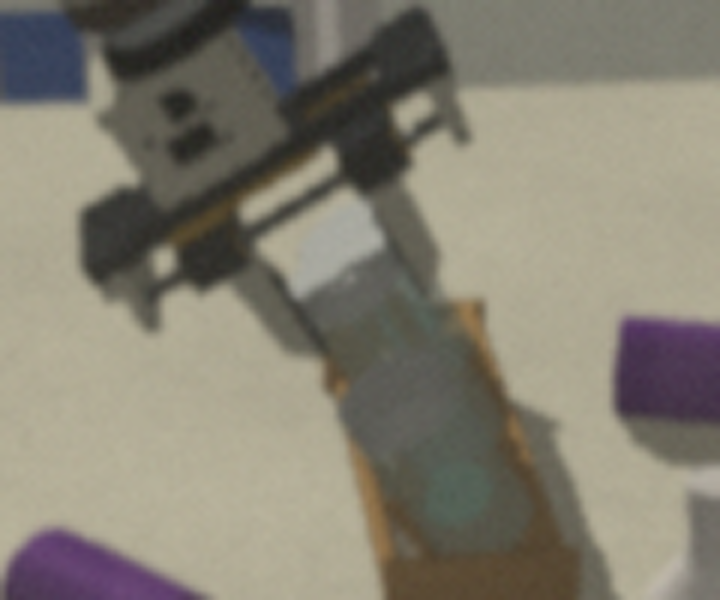

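```bash
cat >> h.py <<'E'
def st(*a): print(*a,round(manip.current_clock(),2),np.round(manip.current_q(),2),np.round(manip.current_tool_pos(),4),np.round(manip.current_force(),2),round(manip.current_finger_gap(),4))
def save(n,fn,box=None,k=4):
    im=viewer.get_image(n)[:,:,::-1].copy()
    cv2.imwrite('pics/raw_'+fn,im)
    if box: crop(0,*box,k,'pics/'+fn,im)
E
python3 - <<'E'
from h import *
P,q=rackpose(0,.06,.08)
manip.servo_line(P,ori=q,vel=.1); st('out')
C,qc=cadpose(0,.06,.17)
try:
    manip.servo_line([.52,.18,.264],ori=qc,vel=.2); st('up')
    manip.servo_line(C,ori=qc,vel=.3); st('over')
except manip.PlanningError as e: print(e)
save('top','t4.png',(230,130,430,280),4)
save('side','s4.png',(200,100,400,320),2.7)
E
```

```text
out 7.42 [ 0.15  0.3  -0.95  2.23  1.15  0.64 -1.64] [0.5109 0.2395 0.1567] [ 0.47 -0.41 -2.21] 0.0535
up 9.43 [ 0.54  0.51 -1.25  1.72  0.51  1.28 -0.4 ] [0.5196 0.1801 0.2638] [-0.62 -0.24 -2.59] 0.0537
over 10.94 [ 1.1   0.66 -1.2   1.54  0.62  1.38  0.27] [ 0.5831 -0.2228  0.2643] [-0.84  0.15 -1.91] 0.0537
```

View pics/t4.png

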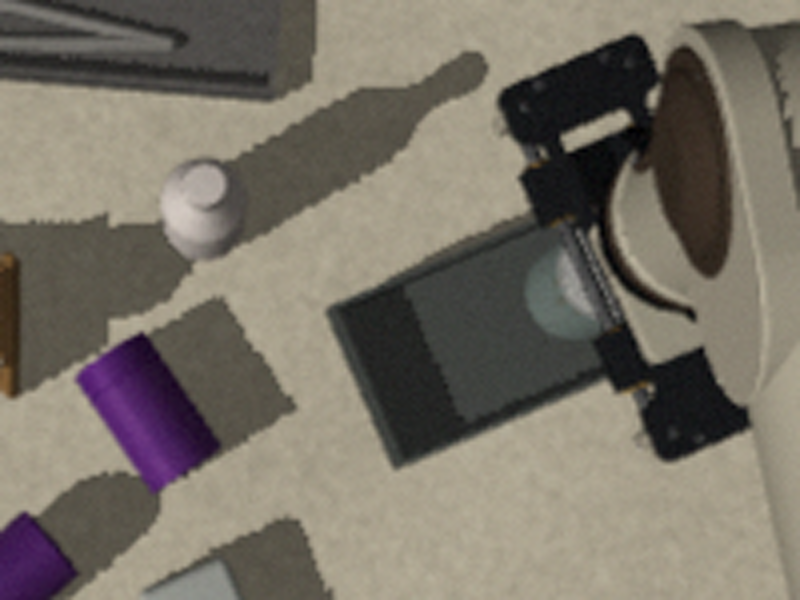

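View pics/s4.png

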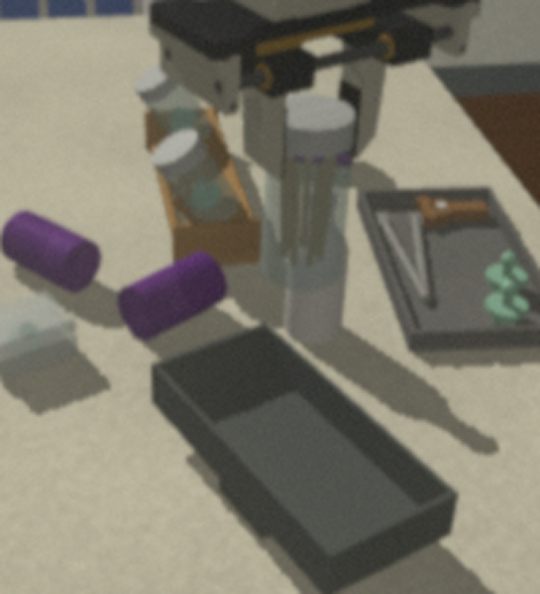

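Run:
```python
from h import *
manip.servo_line(cadpose(0,.06,.04)[0],ori=cadpose(0,.06)[1],vel=.2)
manip.sleep(.2); st('hov')
p=manip.current_tool_pos(); S,T=Cam('side'),Cam('top')
print('pred cap side',S.proj(p+[0,0,.055]),'bottom centre',S.proj(p-[0,0,.06]),'top-view bottom',T.proj(p-[0,0,.06]))
save('side','s5.png',(240,130,400,330),3)
save('top','t5.png',(300,150,430,260),6)
```

```text
hov 12.04 [ 1.06  0.78 -1.1   1.67  0.74  1.18  0.18] [ 0.584  -0.2255  0.1356] [-0.1  -0.81 -2.52] 0.0533
pred cap side [311.08056901 206.90446099] bottom centre [307.77285811 254.91806033] top-view bottom [364.2901513  207.26434335]
```

View pics/s5.png

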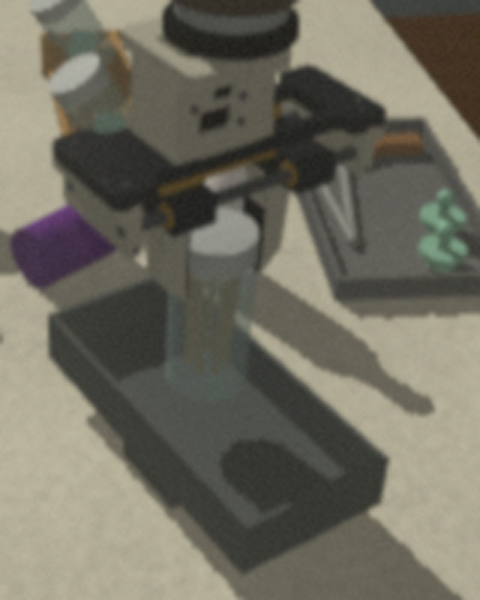

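View pics/t5.png

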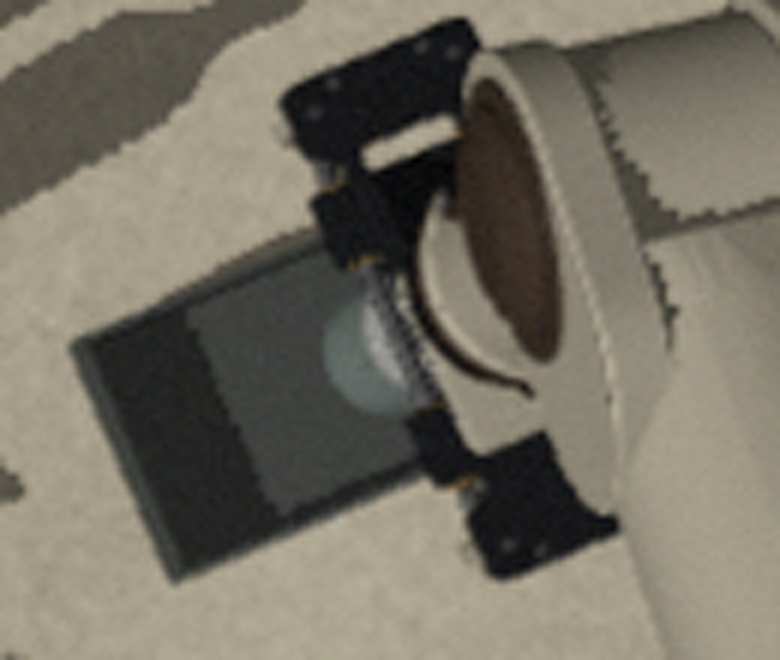

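Both views agree with FK to about 1 px (the cap's left part is hidden by the finger). Now the gentle set-down.

```bash
cat >> h.py <<'E'
def setdown(yo,h,cc=CC):
    p,q=cadpose(yo,h,.008,cc); manip.servo_line(p,ori=q,vel=.1); manip.sleep(.25)
    f0=np.mean([manip.current_force()[2] for _ in range(3)]); st('pre')
    lift=.006
    while lift>=-.004:
        manip.servo_line(cadpose(yo,h,lift,cc)[0],ori=q,vel=.02); manip.sleep(.06)
        df=manip.current_force()[2]-f0
        if df>0.9: break
        lift-=.001
    st('touch %.4f df %.2f'%(lift,df)); return lift
E
python3 - <<'E'
from h import *
setdown(0,.06)
save('side','s6.png',(240,130,400,330),3)
E
```

```text
pre 12.86 [ 1.04  0.81 -1.07  1.69  0.78  1.13  0.16] [ 0.5834 -0.2253  0.1025] [ 1.32  0.54 -2.5 ] 0.0535
touch -0.0010 df 7.66 15.32 [ 1.04  0.82 -1.06  1.69  0.79  1.12  0.16] [ 0.5831 -0.2254  0.0939] [-3.44 -0.53  5.16] 0.0537
```

View pics/s6.png

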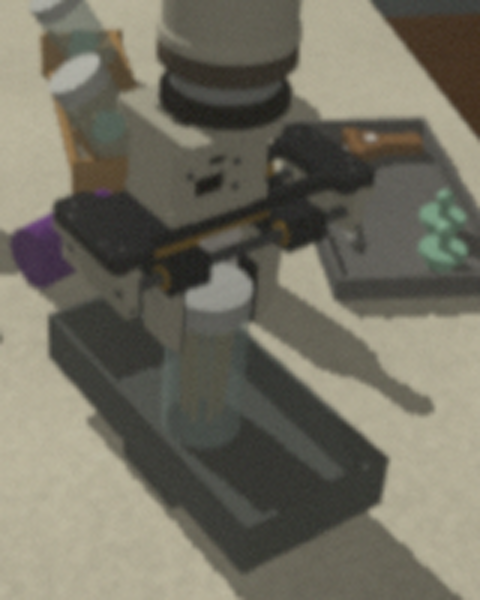

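Run:
```python
from h import *
effector.open_jaws(); st('open')
p,q=cadpose(0,.06,.13)
manip.servo_line(p,ori=q,vel=.2)
try:
    manip.servo_line([.50,.0,.29],ori=q,vel=.35); st('mid')
    p2,q2=rackpose(-1,.052,.09)
    print(manip.solve_ik(p2,q2))
    manip.servo_line(p2,ori=q2,vel=.25); st('pre')
except manip.PlanningError as e: print(e); st('err')
save('top','t7.png',(300,150,430,260),6)
save('side','s7.png',(200,100,400,330),2.6)
```

```text
open 16.18 [ 1.04  0.82 -1.06  1.69  0.79  1.12  0.16] [ 0.583  -0.2253  0.093 ] [-0.52 -0.92 -0.29] 0.0917
mid 17.84 [ 1.05  0.42 -1.39  1.8   0.43  1.29 -0.03] [ 0.5    -0.0018  0.2891] [ 0.6  -0.61 -0.29] 0.0921
[ 0.69866808  0.33257597 -1.3293348   2.31737996  1.23349977  0.61334655
 -1.5397039 ]
pre 20.84 [ 0.42  0.18 -0.98  2.32  1.06  0.45 -1.42] [0.5115 0.1499 0.1591] [-0.56 -0.75 -0.36] 0.0915
```

View pics/t7.png

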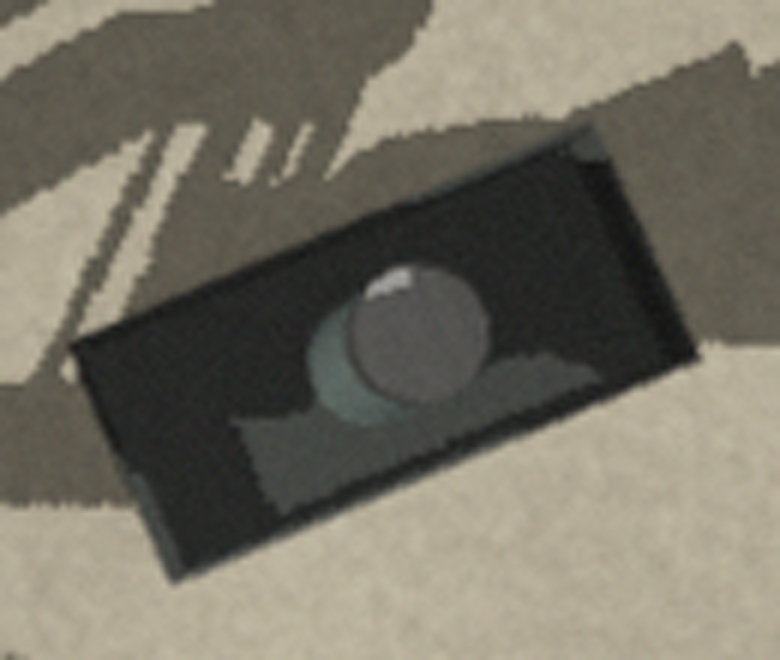

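View pics/s7.png

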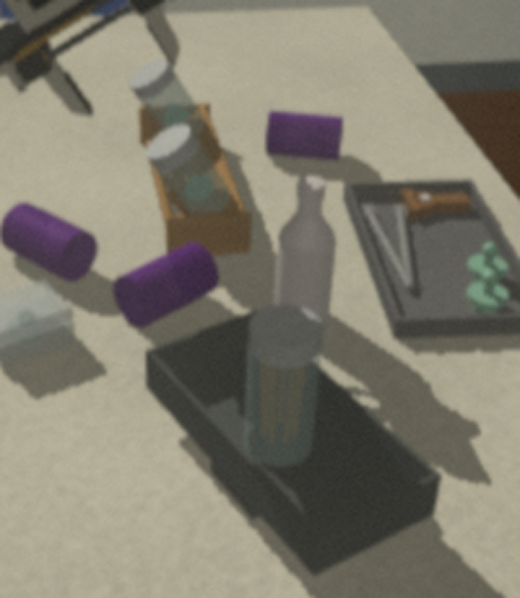

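The tall jar stands centred (cap at top px 369.6,205.4) and the caddy corners are unmoved. Next is the near short jar.

Run:
```python
from h import *
T=Cam('top'); print('tall at',T.onz(369.6,205.4,.149),CC)
P,q=rackpose(-1,.052)
manip.servo_line(rackpose(-1,.052,.02)[0],ori=q,vel=.2)
manip.servo_line(P,ori=q,vel=.06); st('at')
effector.close(20); st('grip')
manip.servo_line(rackpose(-1,.052,.07)[0],ori=q,vel=.1); st('out')
C,qc=cadpose(-.083,.052,.17)
try:
    manip.servo_line([.52,.10,.27],ori=qc,vel=.2); st('up')
    manip.servo_line(C,ori=qc,vel=.3); st('over')
    manip.servo_line(cadpose(-.083,.052,.04)[0],ori=qc,vel=.2); manip.sleep(.2); st('hov')
except manip.PlanningError as e: print(e); st('err')
save('top','t8.png',(300,150,430,260),6)
save('side','s8.png',(200,100,400,330),2.6)
```

```text
tall at [ 0.58095729 -0.22520589  0.149     ] [ 0.583  -0.2253  0.    ]
at 21.97 [ 0.24  0.44 -0.8   2.28  1.56  0.51 -1.83] [0.5564 0.1508 0.0818] [-0.71  0.41  0.89] 0.0916
grip 22.66 [ 0.24  0.45 -0.79  2.28  1.57  0.51 -1.83] [0.5563 0.1508 0.081 ] [-1.1  -0.41  0.99] 0.0534
out 23.51 [ 0.35  0.24 -0.91  2.32  1.19  0.46 -1.53] [0.5214 0.1498 0.1414] [-0.08 -1.49 -0.88] 0.0533
up 26.2 [ 0.73  0.45 -1.26  1.76  0.45  1.26 -0.22] [0.5198 0.1    0.2699] [ 0.08  0.04 -1.07] 0.0533
over 27.73 [ 1.06  0.74 -1.1   1.38  0.65  1.41  0.39] [ 0.6168 -0.299   0.2563] [-0.24  0.39 -1.  ] 0.0536
hov 28.73 [ 1.04  0.85 -1.02  1.5   0.75  1.22  0.32] [ 0.6177 -0.3014  0.1278] [ 0.11  0.5  -1.84] 0.0532
```

View pics/s8.png

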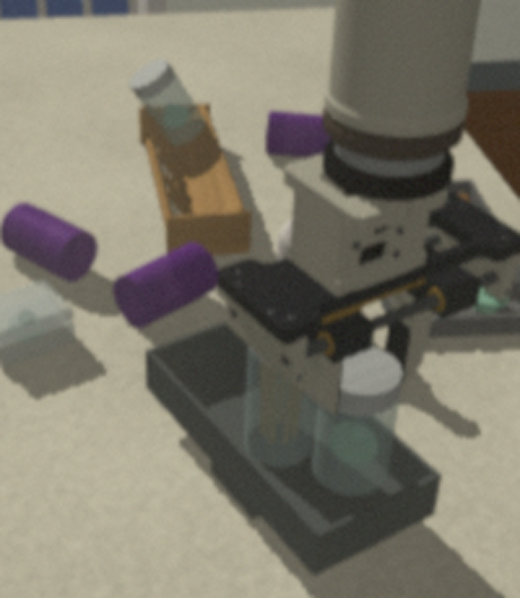

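View pics/t8.png

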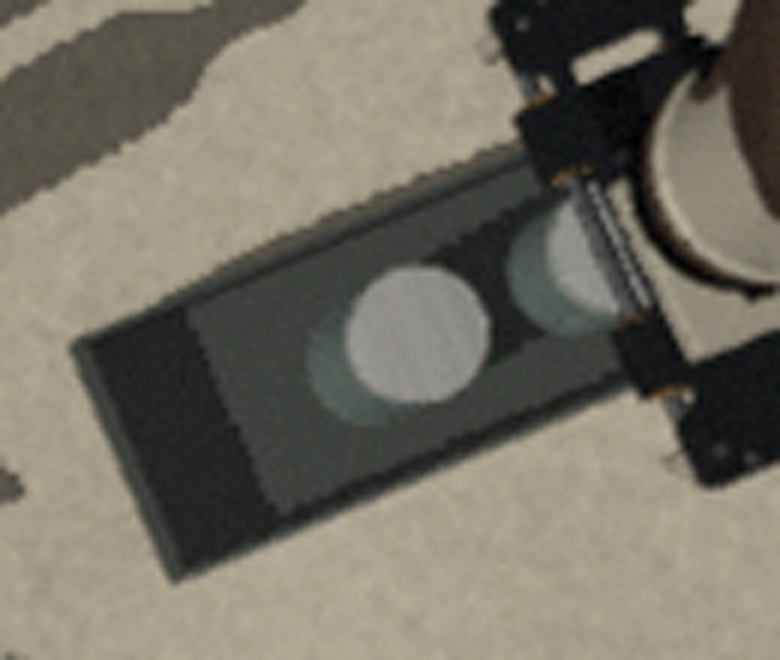

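```bash
sed -i 's/lift-=.001/lift-=.0005/; s/lift=.006/lift=.003/; s/df>0.9/df>0.7/; s/manip.sleep(.06)/manip.sleep(.05)/' h.py
python3 - <<'E'
from h import *
setdown(-.083,.052)
save('side','s9.png',(200,100,400,330),2.6)
E
```

```text
pre 29.54 [ 1.03  0.88 -1.    1.52  0.78  1.17  0.3 ] [ 0.6172 -0.3012  0.0946] [-0.1  -0.2  -0.92] 0.0532
touch -0.0005 df 2.98 32.09 [ 1.03  0.89 -0.99  1.53  0.79  1.16  0.3 ] [ 0.6168 -0.3014  0.0858] [-0.41 -0.99  2.06] 0.0528
```

View pics/s9.png

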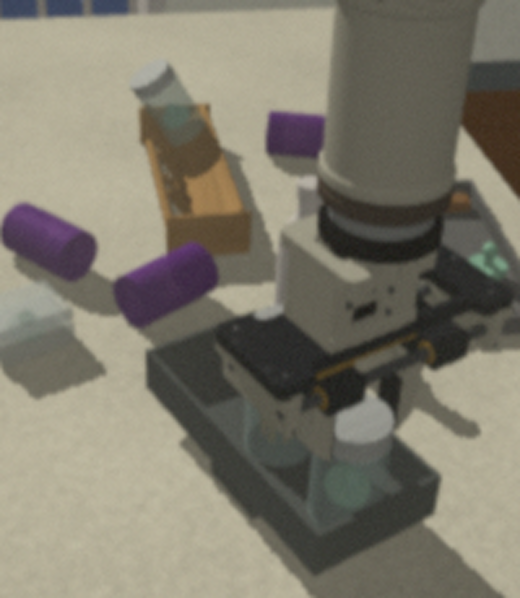

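Run:
```python
from h import *
effector.open_jaws(); st('open')
p,q=cadpose(-.083,.052,.15)
manip.servo_line(p,ori=q,vel=.2)
save('side','s10.png',(200,100,400,330),2.6)
try:
    manip.servo_line([.50,.06,.29],ori=q,vel=.35); st('mid')
    p2,q2=rackpose(1,.052,.09)
    manip.servo_line(p2,ori=q2,vel=.28); st('pre')
except manip.PlanningError as e: print(e); st('err')
save('top','t10.png',(300,150,430,260),6)
```

```text
open 32.94 [ 1.03  0.89 -0.99  1.53  0.79  1.16  0.3 ] [ 0.6167 -0.3012  0.0855] [-0.44  0.89  0.19] 0.0918
mid 35.13 [ 0.9   0.39 -1.33  1.79  0.39  1.28 -0.11] [0.5005 0.0578 0.2893] [-0.16 -0.59 -0.14] 0.0919
pre 37.15 [-0.11  0.39 -0.88  2.1   1.14  0.78 -1.74] [0.509  0.3296 0.1591] [-0.27 -0.24  0.46] 0.092
```

View pics/s10.png

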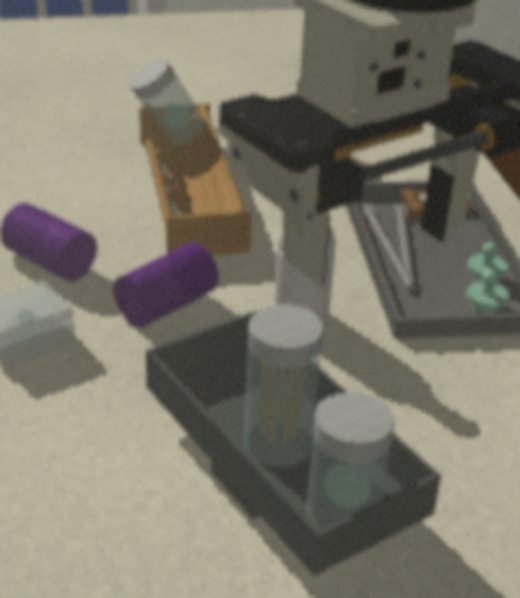

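View pics/t10.png

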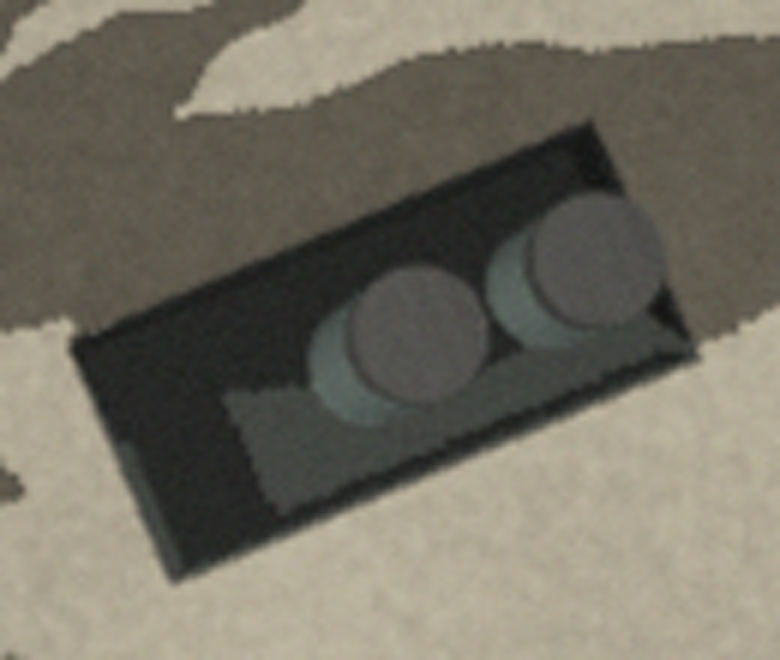

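Both jars are upright at crop (420,335) and (595,260), and the caddy corners (75,345) and (695,355) are unchanged. Next is the last jar.

Run:
```python
from h import *
P,q=rackpose(1,.052)
manip.servo_line(rackpose(1,.052,.02)[0],ori=q,vel=.2)
manip.servo_line(P,ori=q,vel=.06); st('at')
effector.close(20); st('grip')
manip.servo_line(rackpose(1,.052,.07)[0],ori=q,vel=.1); st('out')
C,qc=cadpose(.083,.052,.17)
try:
    manip.servo_line([.50,.24,.27],ori=qc,vel=.2); st('up')
    manip.servo_line(C,ori=qc,vel=.3); st('over')
    manip.servo_line(cadpose(.083,.052,.04)[0],ori=qc,vel=.2); manip.sleep(.2); st('hov')
except manip.PlanningError as e: print(e); st('err')
save('top','t11.png',(250,130,430,260),4.4)
save('side','s11.png',(200,100,400,330),2.6)
```

```text
at 38.18 [-0.18  0.57 -0.75  2.07  1.39  0.74 -1.9 ] [0.5536 0.3306 0.0808] [-0.23  0.31 -0.23] 0.092
grip 38.88 [-0.18  0.57 -0.75  2.07  1.39  0.74 -1.9 ] [0.5537 0.3308 0.0811] [-0.39  0.03  1.55] 0.0534
out 39.73 [-0.13  0.43 -0.85  2.1   1.2   0.77 -1.78] [0.5188 0.3297 0.1412] [-0.7  -1.   -1.29] 0.0534
up 41.41 [ 0.41  0.5  -1.22  1.7   0.49  1.29 -0.49] [0.4995 0.2402 0.2696] [ 0.6   0.4  -1.55] 0.0534
over 42.87 [ 1.1   0.56 -1.23  1.69  0.55  1.29  0.18] [ 0.5493 -0.147   0.2564] [ 0.15  0.94 -1.64] 0.0534
hov 43.87 [ 1.01  0.69 -1.1   1.81  0.7   1.09  0.07] [ 0.5503 -0.1496  0.1274] [ 1.08  0.74 -2.4 ] 0.0537
```

View pics/s11.png

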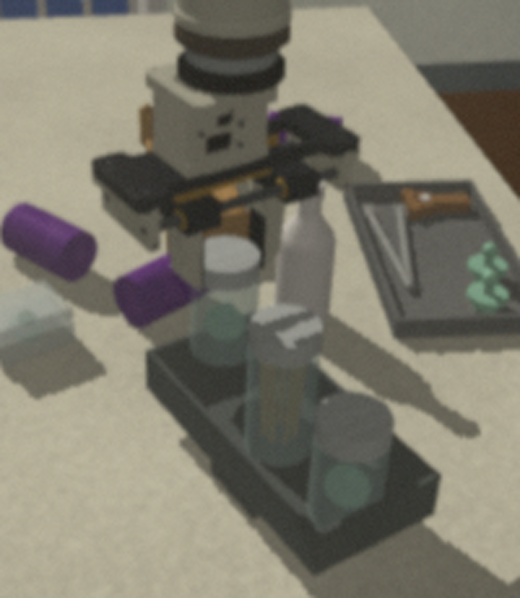

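View pics/t11.png

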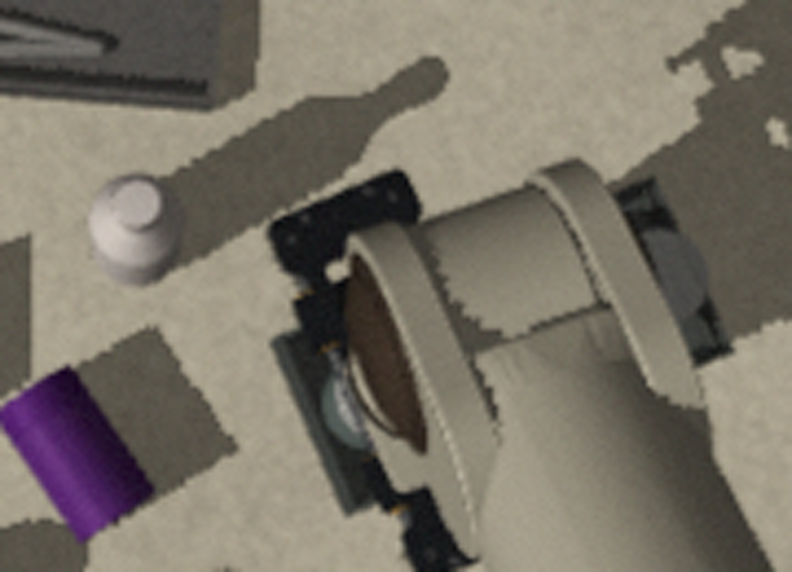

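Run:
```python
from h import *
setdown(.083,.052)
save('side','s12.png',(200,100,400,330),2.6)
```

```text
pre 44.68 [ 0.99  0.73 -1.06  1.84  0.74  1.04  0.04] [ 0.5497 -0.1494  0.0944] [-0.13 -0.35 -1.14] 0.0531
touch -0.0005 df 5.16 47.23 [ 0.98  0.74 -1.05  1.84  0.75  1.03  0.03] [ 0.5494 -0.1495  0.0859] [-1.38  0.16  4.02] 0.0536
```

View pics/s12.png

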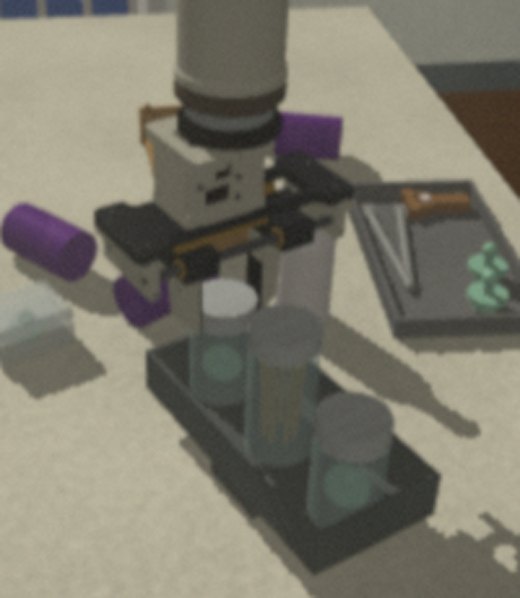

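Run:
```python
from h import *
effector.open_jaws(); st('open')
p,q=cadpose(.083,.052,.15)
manip.servo_line(p,ori=q,vel=.2)
manip.servo_line([.42,.0,.33],ori=q,vel=.3); st('away')
save('top','t13.png',(300,150,430,260),6)
save('side','s13.png',(200,100,400,330),2.6)
save('top','t13b.png',(100,60,440,320),2.3)
```

```text
open 48.08 [ 0.98  0.74 -1.05  1.84  0.75  1.02  0.03] [ 0.5493 -0.1494  0.0855] [-0.41 -0.71 -1.1 ] 0.0919
away 51.77 [ 1.45 -0.16 -1.34  1.9  -0.17  1.28  0.57] [0.42   0.     0.3299] [-0.98 -0.28  0.38] 0.0916
```

View pics/s13.png

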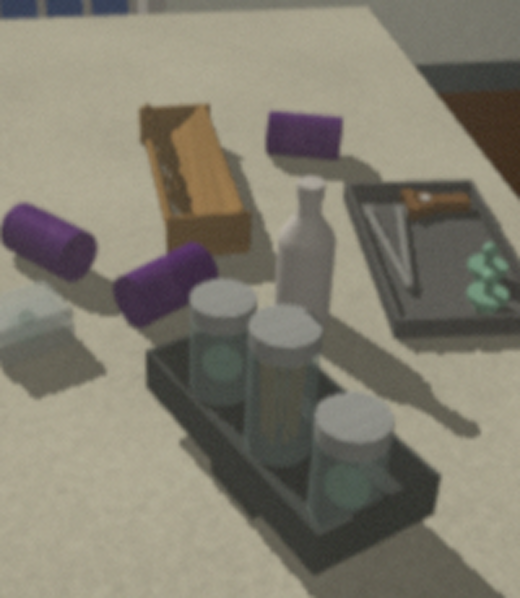

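View pics/t13.png

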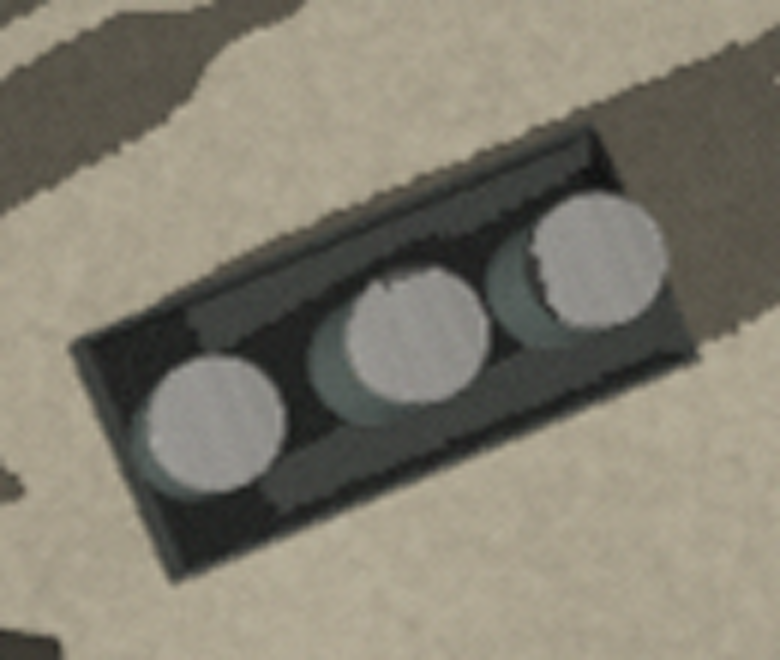

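View pics/t13b.png

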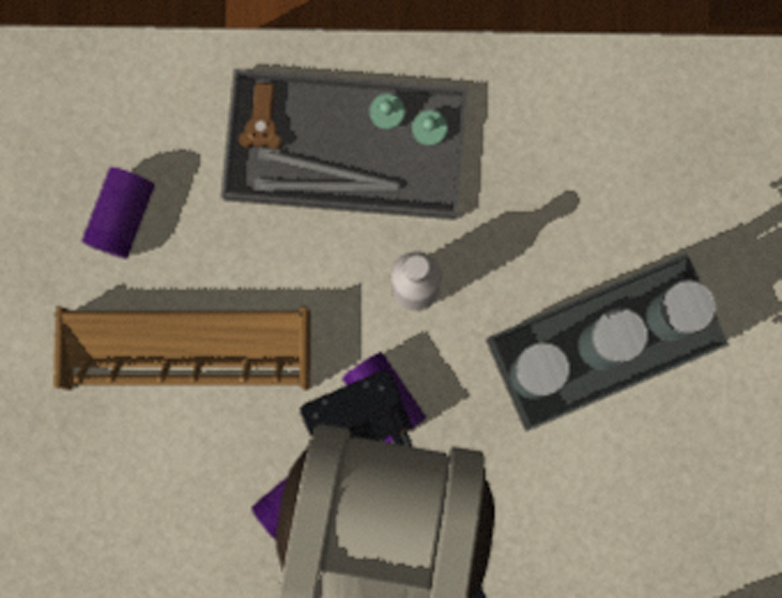

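Run:
```python
from h import *
T=Cam('top')
cc=np.mean([T.onz(*((np.array(c)+.5)/6-.5+[300,150]),.07) for c in [(75,345),(175,582),(695,355),(593,125)]],0)
for c,z in [((217,424),.124),((420,335),.149),((598,260),.124)]:
    d=T.onz(*((np.array(c)+.5)/6-.5+[300,150]),z)-cc; print('caddy x,y mm',round(1000*d@CX,1),round(1000*d@CY,1))
manip.hand_in(); print(manip.current_clock())
```

```text
caddy x,y mm -1.6 83.8
caddy x,y mm -1.5 0.7
caddy x,y mm -1.4 -81.9
the job is handed in; nothing more can be done
the job is handed in; nothing more can be done
```

All three jars are in the caddy, upright in one row, and I handed the job in at about 52 s of robot time. I loaded the tall jar into the middle first, then a short jar at the −y end, then the other at the +y end.

- **Final positions:** the last top view puts the jars at +83.8, +0.7 and −81.9 mm along the caddy, about 1.5 mm off its centre line. That leaves roughly 3–5 mm to each end wall and 28–29 mm between each short jar and the tall one.
- **Caddy and bystanders:** the caddy's corners stayed at the same pixels throughout, so I saw no tip or slide. The lotion bottle, pacifier case, tongs and purple look-alikes showed no movement in the last pictures; the arm hid most of the case and part of two purple jars in the final top view.
- **Set-down force:** contact was stiffer than I aimed for, about 8 N for the tall jar and 3 N and 5 N for the short ones, against a stop threshold under 1 N.
- **Measurement disagreements:** the top and side cameras differed by about 2–3 mm. One triangulated height for the tall jar came out 9 mm too high because two caps merged in the mask, so I did not use it.
- **Planning:** one straight-line move was refused early on. I went round it with a joint move.

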